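# Find the concealed catch of the cupboard light plinth and spring its battery hatch

## Robot

A 6-joint arm with a two-finger parallel gripper is mounted at the origin on the work surface. World frame = base frame: x ahead of the robot, y to its left, z up, the work surface at z = 0. Lengths are in m, angles in rad, forces in N, time in s.
With the tool pointing down it reaches from about 0.3 to 0.875 m from the base axis. Payload 6.4 kg.
Tool frame: the origin (TCP) lies midway between the tips of the shut fingers; the grasp point (between the pads) lies ctrl.grip_depth behind it (ctrl.grip_depth is the distance from the TCP to the grasp point, in m); x points along the fingers, y is the direction in which the jaws open and shut, and the axes are right-handed (so a half turn about x gives the same grasp; the last joint's range is limited). The gripper opens to 85 mm and grips with 20 to 120 N. Pads are 22 mm wide; open, the fingers measure 114 mm over their backs; the gripper's body (76 mm by 85 mm) begins 54 mm behind the grasp point. The pads swing forward as they close: fully open they stand 13 mm farther back than shut.
Start: joints at [-1.398, 0.181, 1.607, -0, 1.354, -0.206], TCP at [0.213, -0.534, 0.231] pointing down, gripper open.
Joint ranges: [-2.99, 2.99], [-0.89, 2.07], [0.3, 2.58], [-1.14, 4.28], [0, 2.63], [-3.12, 3.12]. Speed limits (rad/s): [2.57, 2.57, 3.01, 3.14, 3.14, 3.14].

## Interface

Orientations are given as a unit quaternion [w, x, y, z].
In Python, from bench import ctrl gives the robot as it stands.
- The arm moves only by the shell command python3 -m creep 'ROWS'. ROWS is text: rows parted by semicolons, each of 7 numbers parted by spaces: the opening, from 0 (shut) to 1 (fully open), then the shift along the tool's x, y, z in cm, then the turn, a rotation vector about the tool's x, y, z in rad. In form: claw x y z ax ay az; .... A call has 1 to 10 rows; each row shifts and turns the pose as measured when the row begins, along the tool's axes as they then stand; what a row does not reach is not made up. A row lasts 1/8 s, in which the tool goes at most 62.5 mm and 10.7 degrees, less where a joint would pass 70% of its speed; a pose out of reach is approached as far as the arm can. A call with a gripper value outside its range is refused whole. The fingers move at their own pace and stop on an object; the grip force is fixed at half the most. Time passes only in rows, so rows that do not move let the fingers close. It gives the time, the measured TCP pose, the force and the opening at its end, in the units of the state.
- ctrl.get_obs(): the state, without advancing time (a new reading comes with each control period).
- ctrl.camera(name): name is "side" or "top"; returns (picture, depth): 480x640x3 uint8, blue, green, red; 480x640 float32, m along the optical axis (not along the pixel's ray), 0 where there is no reading.
- ctrl.calibration(name): a dict with "mtx" (3x3 intrinsics, pixels), "R" (3x3) and "t" (3): a world point X has camera coordinates R X + t. Camera axes: x right, y down, z forward; pixel columns grow to the right and rows downward; lengths in m; the calibration is good to about 2 mm. A picture is of the moment at which its call begins. calibration takes no time and is no camera call.
- ctrl.hand_in(): hands the job in, once; it reports no verdict.
Trained networks look in the newest picture that a camera, given by its name, has taken for a name from the list of things; names that differ only in an ending like _2 or _b are one class to them, and where a whole thing is asked for, a point or a joint stands for the part that bears it (a point fixed in the world has none). Each returns a list of dicts, best first, with "confidence" (0 to 1); they miss things now and then, are a little off and sometimes report something else, mostly with a low value. They report only what shows in the picture. A call takes as long as a camera call.
- ctrl.find_in(query, camera): "rect" ([left, top, right, bottom] in pixels, round what is visible of it).
The state is a dict: "time_s": time; "q": joint angles; "dq": joint speeds; "joint_efforts": joint torques, N m; "eef_pos": TCP position; "eef_rot": TCP orientation; "wrist_force": force on the tool from outside, world axes, zero at the start; "torque": the same for the moment, N m; "opening": opening from 0.0 (shut) to 1.0 (fully open).
Only numpy, scipy, OpenCV 4.12 (cv2) and the standard library are available. Lean on these libraries where they do the work, as an engineer would, in place of code of your own. Each camera call takes 0.05 s, during which the arm holds its last target.

## Task

The cupboard lights have gone out and the batteries under the hatch of the white light plinth have to be got at. With the fingertips feel gently along the rail in front of the hatch for the flush push catch, whose place on the rail is not known beforehand, press it in until the hatch springs up by itself, then let it go and take the hand clear. Grasp and lift nothing, and leave the tub, hide rock, funnel and coasters standing where they are.

Things in the scene. Friction and masses are not known exactly. Their poses are not given: they have to be found in the camera images.
- plinth: White laminate light plinth fixed to the shelf: a box 190 mm deep (its x), 470 mm long (its y), 65 mm high. Origin at the centre of its underside; its x points away from the rail, towards the hatch hinge; z up. The front 75 mm of its flat top (x -95 to -20 mm) is the rail, behind it the hatch. The fixed ends of the top beside the hatch (|y| over 102 mm) carry the funnel and the coasters.
- rail_mid (a point): Middle of the rail, on the plinth's top surface: plinth x = -57.5 mm, y = 0, z = 65 mm; axes as the plinth's. The catch is centred on the line through this point along plinth y, anywhere from y = -65 to +65 mm; its place differs from start to start and is not given. The rest of the rail is rigid and flat to 0.3 mm.
- release (a joint): The concealed push catch, a flat white button 48 mm (plinth y) by 40 mm (x) in an opening 50 by 42 mm, face sunk 2 mm below the top: to touch a shallow hollow, to the eye a hairline rectangle. 0 at rest, 0.006 m fully in (straight down). Gives from 1.5 N, fully in at 6 N, frees the hatch by 0.004 m, springs back. Fingertips must be wholly inside the opening to press it.
- hatch (a joint): The hatch's opening angle: 0 shut and latched. It hinges on its far edge (plinth x = 87 mm, 59 mm up). Once the catch is pressed its own spring swings the edge next to the rail up and away from the rail in about a second, to its stop at 1.31 rad, where it stays.
- hatch_edge (a point): Middle of the hatch's edge next to the rail, on its top face (plinth x = -18 mm, y = 0 when shut). The hatch is a white panel flush with the top, 104 mm (x) by 200 mm (y), 12 mm thick, with 2 mm seams and no handle; its x points to its hinge. Open, this point stands about 100 mm above the plinth's top.
- tub: Blue plastic storage tub with clip-on lid, closed, 267 mm (its x) by 182 mm by 121 mm high, loose, on the shelf beside the +y end of the plinth. Origin at the centre of its underside. To be left alone.
- rock: Grey resin hide rock, about 185 by 120 mm and 105 mm high, loose, on the shelf beside the -y end of the plinth. Origin at the centre of its underside. To be left alone.
- funnel: Black plastic funnel standing mouth down, 98 mm across and 105 mm high, loose, on one fixed end of the plinth's top (either end). Origin at the centre of its mouth. To be left alone.
- coasters: Round wooden coasters stacked in a small wooden holder with three pegs, 101 mm across and 44 mm high, loose, on the other fixed end of the plinth's top. Origin at the centre of the holder's underside. To be left alone.

How it is judged:
On the way, in this order (a step that is already met when the one before it is completed fails the run):
1. the catch is pushed in (2.5 mm or more) (value of joint release above 0.0025 m).
2. the hatch has sprung open (value of joint hatch above 1.15 rad), for 0.1 s.
At the end, for the whole second after the job is handed in: The hatch stands open at 1.15 rad or more, the catch is let go (less than 1.5 mm in), and tub, rock, funnel and coasters stand within 20 mm of where they were, the funnel upright (value of joint hatch above 1.15 rad and value of joint release below 0.0015 m and distance of each of tub, rock, funnel, coasters from where it was at the start of the episode below 0.02 m and angle between funnel's own z axis and vertical below 0.1 rad); the robot touches nothing.
It fails at once if the tub, rock, funnel or coasters are lifted, carried or pushed more than 25 mm (distance of any of tub, rock, funnel, coasters from where it was at the start of the episode above 0.025 m).
It fails at once if the fingers bear on anything with more than 45 N (not gently) (contact force between the fingers and anything else above 45 N).
It also fails if it takes over 58 s, if anything falls off the work surface, if the arm or the gripper's body presses on something with over 40 N, if the wrist force passes 120 N, or if a joint passes its speed limit or range.

## Working session

There is one attempt and no reset: what is moved stays moved. The work goes in short steps, Python scripts to look and compute and a shell command to move; the robot and the scene stay as the last step left them, time stands still between calls to the robot, and variables do not carry over. Pictures are saved under pics/ and viewed, and the job is handed in when it is done.

```bash
mkdir -p pics; ls
python3 - <<'E'
from bench import ctrl
import cv2,numpy as np
o=ctrl.get_obs()
for k,v in o.items(): print(k,np.round(v,4))
print(ctrl.grip_depth)
for n in("side","top"):
    p,d=ctrl.camera(n); cv2.imwrite(f"pics/{n}0.png",p); np.save(f"{n}0.npy",d)
    c=ctrl.calibration(n); print(n,c)
    for q in("plinth","tub","rock","funnel","coasters","hatch","release"):
        print(q,[(np.round(r["rect"]).tolist(),round(r["confidence"],2)) for r in ctrl.find_in(q,n)[:2]])
E
```

```text
pics
time_s 0.0
q [-1.3983  0.1816  1.608   0.      1.3538 -0.2063]
dq [-0.0004 -0.0008  0.     -0.      0.0004  0.0008]
joint_efforts [ 3.00000e-04 -4.44881e+01 -3.51326e+01 -2.00000e-04  9.20000e-03
 -0.00000e+00]
eef_pos [ 0.2126 -0.5337  0.2304]
eef_rot [ 0.1325  0.6945  0.1337 -0.6944]
wrist_force [-1.1282  0.3752  0.7339]
torque [0.0308 0.006  0.022 ]
opening 1.0031
0.0187
side {'mtx': array([[457.93318858,   0.        , 318.06229437],
       [  0.        , 457.93318858, 242.14997855],
       [  0.        ,   0.        ,   1.        ]]), 'R': array([[ 0.98263105, -0.18462931,  0.01866119],
       [-0.12327646, -0.7246302 , -0.67802212],
       [ 0.13870521,  0.6639451 , -0.73480458]]), 't': array([-0.5186434 ,  0.1527224 ,  0.91363723])}
plinth [([284.0, 166.0, 430.0, 358.0], 0.92)]
tub [([246.0, 101.0, 351.0, 180.0], 0.74)]
rock [([312.0, 368.0, 414.0, 452.0], 0.64)]
funnel [([319.0, 152.0, 362.0, 199.0], 0.76)]
coasters [([361.0, 269.0, 414.0, 321.0], 0.87)]
hatch [([328.0, 206.0, 400.0, 273.0], 0.84)]
release [([312.0, 232.0, 327.0, 253.0], 0.72)]
top {'mtx': array([[537.29911413,   0.        , 319.80069181],
       [  0.        , 537.29911413, 233.50638402],
       [  0.        ,   0.        ,   1.        ]]), 'R': array([[-0.00713579, -0.99996955,  0.00315873],
       [-0.9971242 ,  0.00687708, -0.07547215],
       [ 0.07544813, -0.0036882 , -0.99714291]]), 't': array([0.05938145, 0.53663591, 1.23445072])}
plinth [([211.0, 155.0, 424.0, 255.0], 0.82)]
tub [([97.0, 165.0, 190.0, 291.0], 0.69), ([220.0, 175.0, 263.0, 215.0], 0.23)]
rock [([448.0, 196.0, 503.0, 270.0], 0.86)]
funnel [([217.0, 175.0, 266.0, 214.0], 0.63), ([306.0, 219.0, 326.0, 239.0], 0.36)]
coasters [([375.0, 165.0, 417.0, 206.0], 0.88), ([271.0, 161.0, 364.0, 214.0], 0.26)]
hatch [([272.0, 166.0, 365.0, 215.0], 0.73)]
release [([302.0, 219.0, 326.0, 241.0], 0.91)]
```

View pics/side0.png

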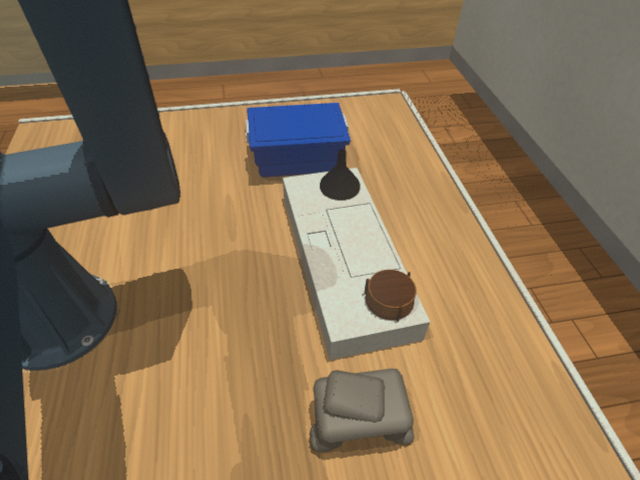

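View pics/top0.png

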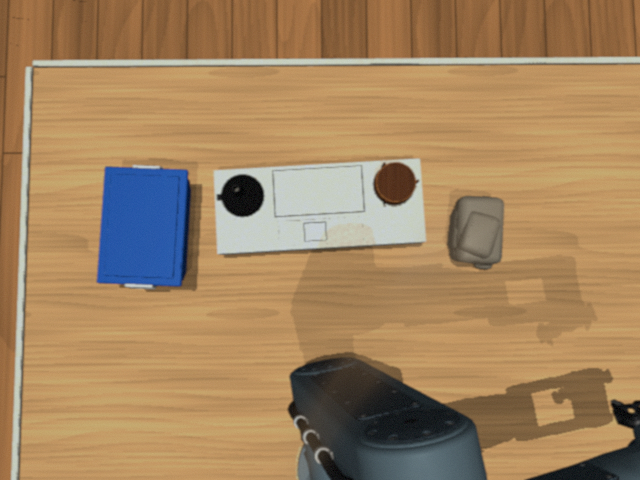

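```bash
cat > h.py <<'E'
import numpy as np, cv2
from bench import ctrl
def w(n,u,v,z):
    c=ctrl.calibration(n);R,t,K=c["R"],c["t"],c["mtx"]
    d=R.T@np.linalg.inv(K)@[u,v,1];o=-R.T@t
    return o+d*(z-o[2])/d[2]
def wd(n,u,v,D):
    c=ctrl.calibration(n);R,t,K=c["R"],c["t"],c["mtx"]
    return R.T@(np.linalg.inv(K)@[u,v,1]*D-t)
E
python3 - <<'E'
from h import *
a=cv2.imread("pics/top0.png");b=a[150:260,90:510]
cv2.imwrite("pics/topz.png",cv2.resize(a[150:260,205:430],None,fx=3.5,fy=3.5,interpolation=cv2.INTER_CUBIC))
s=cv2.imread("pics/side0.png");cv2.imwrite("pics/sidez.png",cv2.resize(s[160:360,275:435],None,fx=3,fy=3,interpolation=cv2.INTER_CUBIC))
for n,u,v in(("top",314,230),("side",319.5,242.5)):
    D=np.load(n+"0.npy");u0,v0=int(u),int(v)
    print(n,w(n,u,v,.063),wd(n,u,v,np.median(D[v0-4:v0+5,u0-4:u0+5])))
for r in([272,166,365,215],):
    for u in(r[0],r[2]):
        for v in(r[1],r[3]): print(u,v,w("top",u,v,.065))
E
```

```text
top [0.54182363 0.06880375 0.063     ] [0.54183667 0.06880487 0.0628416 ]
side [0.54079335 0.05877453 0.063     ] [0.54110859 0.0602491  0.06136425]
272 166 [0.68823421 0.16330308 0.065     ]
272 215 [0.57627386 0.16335049 0.065     ]
365 166 [ 0.68686148 -0.04808391  0.065     ]
365 215 [ 0.57484906 -0.04657316  0.065     ]
```

View pics/topz.png

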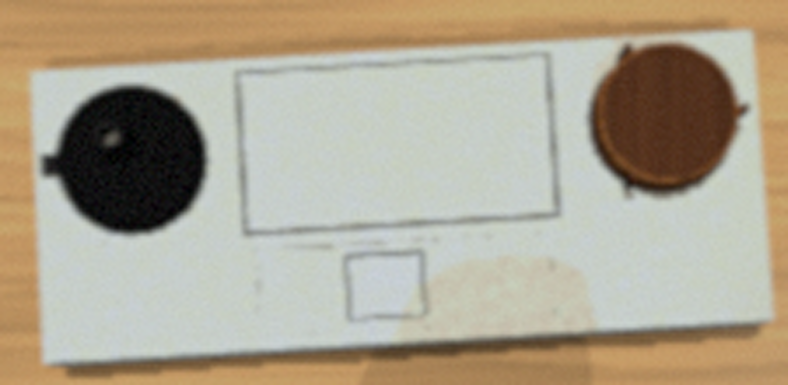

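View pics/sidez.png

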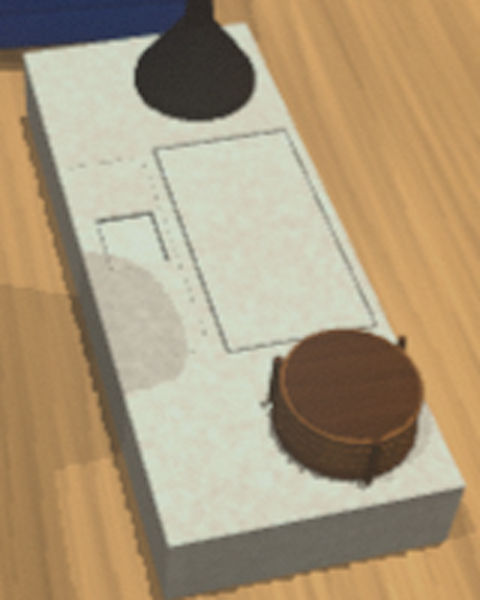

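The hairline rectangle (top view, about (304–327, 222–241); side view partly shadowed, top right corner about (326, 231)) fits a 50×42 mm opening. I'll fit the plinth pose and the tool shift next.

```bash
cat > m.py <<'E'
from h import *
from scipy.spatial.transform import Rotation as Ro
def z(u,v,Z=.065): return w("top",205+u/3.5-.36,150+v/3.5-.36,Z)
C=[z(*p) for p in((32,72),(752,32),(773,320),(45,362))]
if __name__=="__main__":
    print("corners",np.round(C,4)); print("len",np.linalg.norm(C[0]-C[1]),np.linalg.norm(C[3]-C[2]),np.linalg.norm(C[0]-C[3]))
ey=(C[0]-C[1])+(C[3]-C[2]);ey/=np.linalg.norm(ey);ex=np.array([ey[1],-ey[0],0])
c=np.mean(C,0);B=np.mean([z(*p) for p in((346,255),(423,251),(427,317),(350,320))],0)
py=(B-c)@ey; T=c-.0575*ex+py*ey
if __name__=="__main__":
    print("yaw",np.arctan2(ex[1],ex[0]),"centre",c,"btn",B,"plinth xy",(B-c)@ex,py,"target",T)
    S=lambda u,v:w("side",275+u/3-.33,160+v/3-.33,.065)
    for p in((97,218),(153,212),(112,268),(168,260)):
        q=S(*p)-c; print("side btn corner",q@ex,q@ey)
    for p in((24,56),(248,24),(465,487),(168,548)):
        q=S(*p)-c; print("side corner",q@ex,q@ey)
Rt=np.c_[[0,0,-1],ey,np.cross([0,0,-1],ey)]
def go(h,off=(0,0)):
    o=ctrl.get_obs();q=o["eef_rot"];R=Ro.from_quat([q[1],q[2],q[3],q[0]]).as_matrix()
    P=T+off[0]*ex+off[1]*ey;P=np.array([P[0],P[1],h])
    Rs=[Rt,Rt@np.diag([1,-1,-1])]
    e=[Ro.from_matrix(R.T@r).as_rotvec() for r in Rs]
    print("t",o["time_s"],"pos",o["eef_pos"].round(4) if hasattr(o["eef_pos"],'round') else o["eef_pos"],"F",np.round(o["wrist_force"],1),"open",round(float(o["opening"]),2))
    print("shift tool cm",np.round(R.T@(P-o["eef_pos"])*100,2),"rot",np.round(e[0],3),"alt",np.round(e[1],3),"world",np.round(P-o["eef_pos"],4))
    print("toolR",R.round(2).tolist())
E
python3 m.py; python3 -c "from m import *;go(.15)"
```

```text
corners [[ 0.6794  0.2954  0.065 ]
 [ 0.7027 -0.1724  0.065 ]
 [ 0.5149 -0.182   0.065 ]
 [ 0.4912  0.2856  0.065 ]]
len 0.4684295783740995 0.46820734469192005 0.18845416375349078
yaw 0.05021056948893644 centre [0.59706402 0.05667805 0.065     ] btn [0.53877169 0.06639968 0.065     ] plinth xy -0.057730938896429315 0.01263504586435196 target [0.53900234 0.06641127 0.065     ]
side btn corner -0.07607155023670512 0.038331976872417406
side btn corner -0.03481717736330691 0.03542548072259272
side btn corner -0.07640449251160296 -0.011552191119999243
side btn corner -0.0360330507787213 -0.012767422937959525
side corner -0.09425646481738918 0.23031122878918867
side corner 0.09716577908805905 0.23184633335450783
side corner 0.0954627552782464 -0.2357148532742674
side corner -0.09414515140391543 -0.23604772550060124
t 0.8 pos [ 0.2127 -0.5343  0.2313] F [0.3 0.4 1.1] open 1.0
shift tool cm [  8.13 -43.74 -52.53] rot [-2.813  0.    -0.   ] alt [ 0.329 -0.    -0.   ] world [ 0.3263  0.6007 -0.0813]
toolR [[0.0, 0.37, -0.93], [-0.0, -0.93, -0.37], [-1.0, 0.0, -0.0]]
```

```bash
python3 -m creep '0 0 0 0 0.165 0 0;0 0 0 0 0.164 0 0;0 0 0 0 0 0 0'; python3 -c "from m import *;go(.2)"
```

```text
time_s: 1.18
eef_pos: [0.2126, -0.5342, 0.2313]
eef_rot: [0.015, 0.707, 0.015, -0.707]
wrist_force: [1.0, -0.2, -0.1]
opening: 0.379
t 1.175 pos [ 0.2126 -0.5342  0.2313] F [ 1.  -0.2 -0.1] open 0.38
shift tool cm [  3.13 -58.64 -35.12] rot [3.133 0.    0.   ] alt [-0.008 -0.     0.   ] world [ 0.3264  0.6006 -0.0313]
toolR [[0.0, 0.04, -1.0], [0.0, -1.0, -0.04], [-1.0, -0.0, -0.0]]
```

```bash
python3 -m creep '0 0 -3 -1.8 0 0 0;0 0 -5 -3 0 0 0;0 0 -5 -3 0 0 0;0 0 -5 -3 0 0 0;0 0 -5 -3 0 0 0;0 0 -5 -3 0 0 0;0 0 -5 -3 0 0 0;0 0 -5 -3 0 0 0;0 0 -5 -3 0 0 0;0 0 -5 -3 0 0 0'; python3 -c "from m import *;go(.2)"
```

```text
time_s: 2.42
eef_pos: [0.4786, -0.0278, 0.2329]
eef_rot: [0.028, 0.709, 0.024, -0.704]
wrist_force: [1.3, -1.0, 0.9]
opening: -0.002
t 2.425 pos [ 0.4786 -0.0278  0.2329] F [ 1.3 -1.   0.9] open -0.0
shift tool cm [ 3.27 -8.98 -6.69] rot [-3.119  0.01  -0.01 ] alt [ 0.023 -0.007 -0.006] world [ 0.0604  0.0942 -0.0329]
toolR [[0.01, 0.07, -1.0], [-0.01, -1.0, -0.07], [-1.0, 0.01, -0.01]]
```

```bash
python3 -m creep '0 1 -4 -3 0 0 0;0 2 -3 -2.5 0 0 0;0 2 -1 -0.8 0.02 -0.007 -0.006;0 2 0 0 0 0 0;0 2 0 0 0 0 0;0 0 0 0 0 0 0;0 0 0 0 0 0 0'; python3 -c "from m import *;go(.1)"
```

```text
time_s: 3.3
eef_pos: [0.54, 0.0648, 0.1423]
eef_rot: [0.031, 0.708, 0.03, -0.705]
wrist_force: [1.2, 0.6, 0.7]
opening: -0.001
t 3.3 pos [0.54   0.0648 0.1423] F [1.2 0.6 0.7] open -0.0
shift tool cm [ 4.23 -0.17  0.1 ] rot [-3.106e+00  1.000e-03 -6.000e-03] alt [ 0.036 -0.004 -0.001] world [-0.001   0.0016 -0.0423]
toolR [[0.0, 0.09, -1.0], [-0.0, -1.0, -0.09], [-1.0, 0.0, -0.0]]
```

```bash
python3 -m creep '0 3 -0.2 0.1 0.036 -0.004 0;0 2.5 0 0 0 0 0;0 1 0 0 0 0 0;0 0 0 0 0 0 0;0 0 0 0 0 0 0'
python3 - <<'E'
from m import *;go(.063)
p,_=ctrl.camera("top");cv2.imwrite("pics/t1.png",cv2.resize(p[150:260,205:430],None,fx=3.5,fy=3.5))
p,_=ctrl.camera("side");cv2.imwrite("pics/s1.png",cv2.resize(p[150:350,225:435],None,fx=3,fy=3))
E
```

```text
time_s: 3.92
eef_pos: [0.5439, 0.0658, 0.0824]
eef_rot: [0.019, 0.711, 0.018, -0.703]
wrist_force: [-0.4, -0.0, 0.7]
opening: 0.001
t 3.925 pos [0.5439 0.0658 0.0824] F [-0.4 -0.   0.7] open 0.0
shift tool cm [ 1.94 -0.09  0.51] rot [-3.14   0.004 -0.017] alt [ 0.002 -0.011 -0.002] world [-0.0049  0.0006 -0.0194]
toolR [[0.01, 0.05, -1.0], [-0.0, -1.0, -0.05], [-1.0, 0.0, -0.01]]
```

View pics/s1.png

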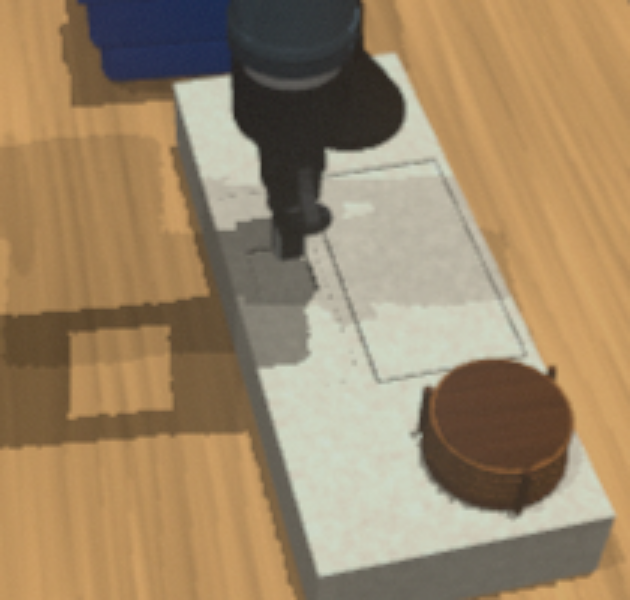

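The shut fingertips, at about (290, 255), hover over the catch's spot with the coasters and funnel undisturbed. I'll correct the 5 mm in x, then descend gently.

```bash
python3 -m creep '0 0.3 -0.1 0.5 0 -0.011 0;0 0.5 0 0 0 0 0;0 0.4 0 0 0 0 0;0 0 0 0 0 0 0;0 0 0 0 0 0 0'; python3 -c "from m import *;go(.063)"
```

```text
time_s: 4.65
eef_pos: [0.5389, 0.0666, 0.0703]
eef_rot: [0.019, 0.707, 0.018, -0.707]
wrist_force: [-0.6, -0.3, 0.7]
opening: -0.002
t 4.65 pos [0.5389 0.0666 0.0703] F [-0.6 -0.3  0.7] open -0.0
shift tool cm [ 0.73  0.01 -0.01] rot [-3.14e+00  4.00e-03 -1.00e-03] alt [ 0.002 -0.    -0.003] world [ 0.0001 -0.0001 -0.0073]
toolR [[0.0, 0.05, -1.0], [-0.0, -1.0, -0.05], [-1.0, 0.0, -0.0]]
```

```bash
for i in 1; do python3 -m creep '0 0.3 0 0 0 0 0;0 0.2 0 0 0 0 0;0 0 0 0 0 0 0'; done; python3 -c "from m import *;go(.063)"
```

```text
time_s: 5.03
eef_pos: [0.539, 0.0665, 0.065]
eef_rot: [0.019, 0.707, 0.018, -0.707]
wrist_force: [0.1, 0.5, 0.4]
opening: 0.002
t 5.025 pos [0.539  0.0665 0.065 ] F [0.1 0.5 0.4] open 0.0
shift tool cm [0.2  0.01 0.  ] rot [-3.14e+00  4.00e-03 -1.00e-03] alt [ 0.002 -0.001 -0.003] world [ 0.     -0.0001 -0.002 ]
toolR [[0.0, 0.05, -1.0], [-0.0, -1.0, -0.05], [-1.0, 0.0, -0.0]]
```

```bash
python3 -m creep '0 0.2 0 0 0 0 0;0 0 0 0 0 0 0'; python3 -c "from m import *;go(.063)"
```

```text
time_s: 5.28
eef_pos: [0.5392, 0.0665, 0.063]
eef_rot: [0.019, 0.707, 0.017, -0.707]
wrist_force: [-0.7, -0.5, -0.6]
opening: -0.001
t 5.275 pos [0.5392 0.0665 0.063 ] F [-0.7 -0.5 -0.6] open -0.0
shift tool cm [0.01 0.01 0.02] rot [-3.14e+00  4.00e-03 -1.00e-03] alt [ 0.002 -0.001 -0.003] world [-0.0002 -0.0001 -0.    ]
toolR [[0.0, 0.05, -1.0], [-0.0, -1.0, -0.05], [-1.0, 0.0, -0.0]]
```

At 63 mm, below the rail surface, there is no force, so the tips are in the hollow. Now I'll press.

```bash
python3 -m creep '0 0.1 0 0 0 0 0;0 0.1 0 0 0 0 0;0 0 0 0 0 0 0'; python3 -c "from m import *;go(.063)"
```

```text
time_s: 5.65
eef_pos: [0.5393, 0.0665, 0.0615]
eef_rot: [0.019, 0.707, 0.018, -0.706]
wrist_force: [-1.7, -0.4, 2.5]
opening: -0.0
t 5.65 pos [0.5393 0.0665 0.0615] F [-1.7 -0.4  2.5] open -0.0
shift tool cm [-0.15  0.01  0.03] rot [-3.14e+00  4.00e-03 -2.00e-03] alt [ 0.002 -0.001 -0.003] world [-0.0003 -0.0001  0.0015]
toolR [[0.0, 0.05, -1.0], [-0.0, -1.0, -0.05], [-1.0, 0.0, -0.0]]
```

```bash
python3 -m creep '0 0.1 0 0 0 0 0;0 0.1 0 0 0 0 0;0 0 0 0 0 0 0'; python3 -c "from m import *;go(.063)"
```

```text
time_s: 6.02
eef_pos: [0.5393, 0.0665, 0.0595]
eef_rot: [0.019, 0.707, 0.017, -0.706]
wrist_force: [0.4, -0.9, 0.3]
opening: -0.002
t 6.025 pos [0.5393 0.0665 0.0595] F [ 0.4 -0.9  0.3] open -0.0
shift tool cm [-0.35  0.01  0.03] rot [-3.14e+00  4.00e-03 -2.00e-03] alt [ 0.002 -0.001 -0.003] world [-0.0003 -0.0001  0.0035]
toolR [[0.0, 0.05, -1.0], [-0.0, -1.0, -0.05], [-1.0, 0.0, -0.0]]
```

```bash
python3 -m creep '0 0.1 0 0 0 0 0;0 0.1 0 0 0 0 0;0 0 0 0 0 0 0;0 0 0 0 0 0 0;0 0 0 0 0 0 0;0 0 0 0 0 0 0'
python3 - <<'E'
from m import *;go(.063)
p,_=ctrl.camera("side");cv2.imwrite("pics/s2.png",cv2.resize(p[150:350,225:435],None,fx=3,fy=3))
E
```

```text
time_s: 6.78
eef_pos: [0.5394, 0.0665, 0.058]
eef_rot: [0.02, 0.707, 0.018, -0.706]
wrist_force: [-1.7, 0.4, 4.1]
opening: -0.001
t 6.775 pos [0.5394 0.0665 0.058 ] F [-1.7  0.4  4.1] open -0.0
shift tool cm [-0.5   0.01  0.04] rot [-3.139e+00  5.000e-03 -2.000e-03] alt [ 0.002 -0.001 -0.003] world [-0.0004 -0.0001  0.005 ]
toolR [[0.0, 0.05, -1.0], [-0.0, -1.0, -0.05], [-1.0, 0.0, -0.0]]
```

View pics/s2.png

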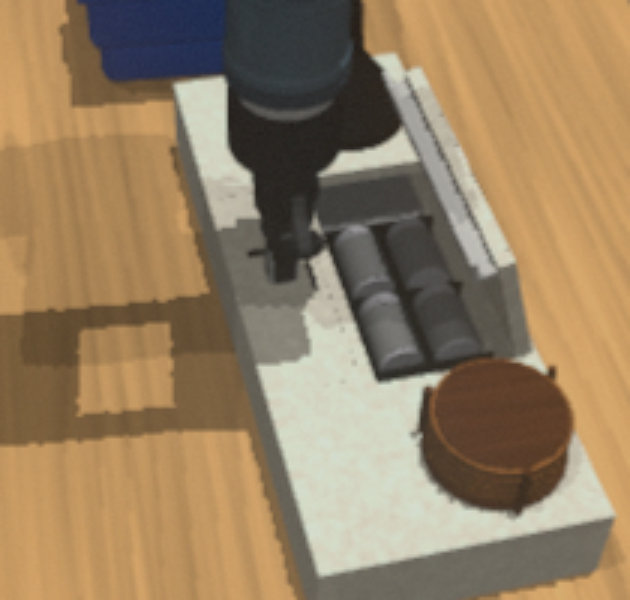

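The hatch has swung up at about (470, 230) and the batteries show at about (400, 290). Now I'll let go, straight up and then back towards the robot.

```bash
python3 -m creep '0 -0.5 0 0 0 0 0;0 -2 0 0 0 0 0;0 -3 0 0 0 0 0;0 -3 0 1 0 0 0;0 -3 0 2 0 0 0;0 -2 0 3 0 0 0;0 0 0 3 0 0 0;0 0 0 0 0 0 0;0 0 0 0 0 0 0;0 0 0 0 0 0 0'
python3 - <<'E'
from m import *;go(.063)
for n in("top","side"):
    p,d=ctrl.camera(n);cv2.imwrite(f"pics/{n}3.png",p)
    for q in("tub","rock","funnel","coasters","hatch","release"):
        print(n,q,[(np.round(r["rect"]).tolist(),round(r["confidence"],2)) for r in ctrl.find_in(q,n)[:1]])
    if n=="side":
        # hatch top-face points
        for v in range(190,275,4):
            for u in range(345,410,4):
                X=wd(n,u,v,d[v,u])
                if X[2]>.15: q=X-c; print(u,v,np.round([q@ex,q@ey,X[2]-.065],3))
E
```

```text
time_s: 8.07
eef_pos: [0.448, 0.0618, 0.196]
eef_rot: [0.019, 0.708, 0.017, -0.706]
wrist_force: [-0.2, 0.4, 0.6]
opening: -0.001
t 8.075 pos [0.448  0.0618 0.196 ] F [-0.2  0.4  0.6] open -0.0
shift tool cm [13.31 -0.03 -9.09] rot [-3.14e+00  5.00e-03 -3.00e-03] alt [ 0.001 -0.002 -0.003] world [ 0.0911  0.0046 -0.133 ]
toolR [[0.0, 0.05, -1.0], [-0.0, -1.0, -0.05], [-1.0, 0.0, -0.0]]
top tub [([96.0, 167.0, 190.0, 292.0], 0.81)]
top rock [([446.0, 193.0, 504.0, 270.0], 0.82)]
top funnel []
top coasters [([371.0, 162.0, 418.0, 205.0], 0.64)]
top hatch [([271.0, 164.0, 367.0, 184.0], 0.87)]
top release [([302.0, 222.0, 324.0, 240.0], 0.81)]
side tub [([255.0, 105.0, 350.0, 176.0], 0.73)]
side rock [([312.0, 370.0, 414.0, 454.0], 0.95)]
side funnel [([322.0, 148.0, 359.0, 199.0], 0.79)]
side coasters [([364.0, 269.0, 418.0, 321.0], 0.6)]
side hatch [([354.0, 173.0, 400.0, 270.0], 0.86)]
side release []
361 190 [0.04  0.044 0.095]
369 190 [0.058 0.043 0.093]
373 190 [0.065 0.04  0.094]
369 194 [0.056 0.036 0.088]
373 194 [0.061 0.028 0.094]
365 198 [0.04  0.016 0.098]
369 198 [0.053 0.
[... 597 characters left out ...]
062 -0.045  0.094]
377 222 [ 0.041 -0.056  0.098]
381 222 [ 0.054 -0.048  0.088]
385 222 [ 0.058 -0.057  0.095]
389 222 [ 0.065 -0.058  0.095]
377 226 [ 0.039 -0.064  0.096]
381 226 [ 0.051 -0.056  0.085]
385 226 [ 0.057 -0.061  0.088]
389 226 [ 0.062 -0.068  0.095]
381 230 [ 0.042 -0.078  0.098]
389 230 [ 0.058 -0.079  0.096]
393 230 [ 0.065 -0.081  0.096]
381 234 [ 0.039 -0.087  0.097]
385 234 [ 0.052 -0.078  0.085]
389 234 [ 0.057 -0.085  0.091]
393 234 [ 0.062 -0.09   0.094]
389 238 [ 0.054 -0.094  0.089]
393 238 [ 0.059 -0.1    0.094]
397 238 [ 0.067 -0.1    0.092]
385 242 [ 0.044 -0.099  0.085]
353 254 [-0.228 -0.638  0.72 ]
353 266 [-0.228 -0.638  0.72 ]
349 274 [-0.228 -0.638  0.72 ]
```

View pics/side3.png

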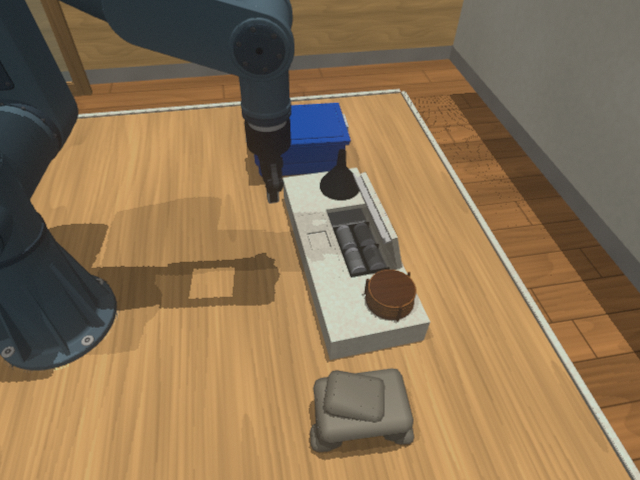

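View pics/top3.png

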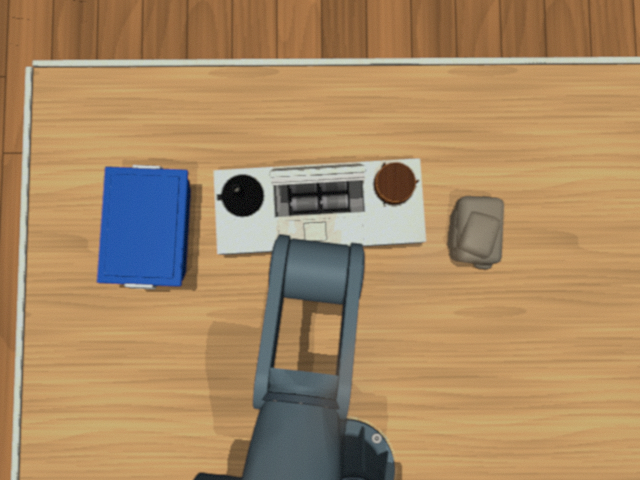

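The hatch stands open with its edge 95–98 mm above the top. The hand is clear and the things are where they were in both views, so I'm handing in.

```bash
python3 -c "
from bench import ctrl
print(ctrl.hand_in())"
```

```text
the job is handed in; nothing more can be done
None
```

The hatch is open and the job is handed in, at about 8 s of the 58 s allowed. No verdict was reported.

**What I did:** I found the catch's hairline rectangle in both camera views, at about y = +12.5 mm along the plinth. I went straight there and did not sweep the fingertips along the rail. With the shut fingers I lowered gently: at 63 mm, 2 mm below the rail's top, I read no force, so the tips were in the hollow. I then pressed to about 58 mm, reading roughly 4 N at most, and the hatch sprang up. I lifted off and backed towards the robot.

**Last checks:**
- **Hatch:** its edge measured 85–98 mm above the plinth's top, which fits the stated 100 mm at full opening.
- **Clearance:** the hand was about 0.13 m above the rail and 0.09 m back, with wrist force at noise level.
- **Tub, rock, funnel and coasters:** by eye they stand in the same places in both pictures, with the funnel upright. The detected boxes mostly agree within a few pixels. The tub's side-view box shifted up to 9 px, because the arm partly covers the tub there.

**Checks that fell short:**
- The detector missed the funnel in the last top picture and the catch in the last side picture, though both are plain to see there.
- One force reading mid-press, at 59.5 mm, was only 0.3 N. I took it as noise, since the hatch opened.
- I did not measure the catch's return to rest directly. I inferred it from the hand being clear and from the catch's outline in the pictures.

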